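# Hang a tracker case in its keeper between two hanging neighbours

## Task

Take the tracker case with the yellow grip tab out of its grey dock and lower it into the narrow gap between the two cases already hanging on the rack, its hook over the rail the same way round as theirs. Feel along the orange keeper with a light touch until the hook drops fully home into the keeper's notch, then let go so that it hangs there by itself. Be gentle: never lean hard on the rack, do not shove or dislodge the two neighbours, and leave the empty case and the cutter alone.

Things in the scene. Friction and masses are not known exactly. Their poses are not given: they have to be found in the camera images.
- case: Tracker case to hang: black box 26 (x) x 56 (y) x 70 (z) mm, green circuit board on its open front (+x), about 0.22 kg, with a steel hook at its back and a yellow grip tab on top (140 mm high in all). Origin: centre of its underside, z up. It starts upright in the dock.
- hook (a point): Middle of the underside of the hook's web (case x -22.5, y 0, z 90 mm), axes as the case. The hook is a strap 16 mm wide (y): shank flush with the case's back (x -13), flat web 5 mm thick from x -36 to +2, tip 4 mm thick (x -36 to -32) reaching down to z 70. Its mouth opens downwards, 19 mm wide, x -32 to -13.
- tab (a point): Grip point on the yellow tab, 122 mm above the case's underside (case x -6, y 0). The tab is 12 (x) x 24 (y) mm and stands on the hook's web, from z 95 to z 140 of the case. Best pinched from above across its 12 mm.
- dock: Fixed grey stand, 38 x 68 x 20 mm, holding the case's foot in a pocket 14 mm deep with 1.5 mm of play all round; pocket floor 6 mm above the desk. Origin: centre of its underside; axes as the case at the start. Lift the case straight up out of it.
- rack: Fixed low rack, base 120 (x) x 290 (y) x 10 mm, uprights at y -136 and +136. Origin: centre of its underside, on the desk. Its hook rail runs along y, 10 mm thick (x -5 to 5), z 111 to 125. Cases hang on its +x side, boards outwards, hook tips behind the rail (-x). The new case, held upright with axes along the rack's, passes down freely with its origin at rack x 22 to 27 mm.
- stay (a point): Middle of the stay rod below the rail, 10 mm diameter, along the rack's y, at rack x 4, z 50 mm (its front at x 9). The backs of hanging cases rest against it; the new case, when let go, leans back about 5 degrees onto it.
- rail_mid (a point): Middle of the rail's top (z 125 mm), axes as the rack. On the rail here an orange keeper is clamped: two lands 10 (x) x 24 (y) x 7 mm high, between them a notch 18 mm wide, open down to the rail's top, for the hook. Set by hand, not measured: the notch's centre is up to 11 mm from this point either way along y. All is rigid: press with a few N, touch down at about 5 mm/s.
- case_left: Neighbour hanging loose on the bare rail on the +y side, 0.24 kg: same case and hook, no grip tab (top of its web 130 mm above the desk), a rubber foot at its back. Origin: centre of its underside, 70 to 73 mm from rail_mid along the rack's y; its near side 28 mm from that. It slides along the rail at about 1 N.
- case_right: Neighbour hanging loose on the rail on the -y side, the same as case_left and equally far from rail_mid (70 to 73 mm).
- empty_case: Loose open black box 100 x 70 x 25 mm lying on the desk, a bystander. Origin: centre of its underside.
- cutter: Loose black and yellow cutter knife 18 x 130 x 13 mm lying on the desk along its y axis, a bystander. Origin: underside, middle of the handle.

How it is judged:
On the way, in this order (a step that is already met when the one before it is completed fails the run):
1. the case has been lifted clear of its dock (z of case in the frame of dock above 0.04 m), for 0.1 s.
2. its hook is over the rail and fully down in the keeper's notch (z of hook in the frame of rail_mid between -0.004 and 0.003 m and x of hook in the frame of rail_mid between -0.008 and 0.008 m and y of hook in the frame of rail_mid between -0.014 and 0.014 m and angle between the y axis of case and the y axis of rack, either way round below 0.2 rad), for 0.2 s.
At the end, for the whole second after the job is handed in: The case hangs at rest in the notch: hook web within 3 mm of the rail top (a land is 7 mm above), at most 14 mm from the rail middle, within 0.2 rad of the rack direction, tilted under 0.17 rad; both neighbours still hang within 12 mm of their start (all of step 2 and linear speed of case below 0.02 m/s and angle between case's own z axis and vertical below 0.17 rad and height (world z) of each of case_left, case_right above 0.028 m and distance of each of case_left, case_right from where it was at the start of the episode below 0.012 m); the robot touches nothing.
It fails at once if a neighbour was shoved more than 12 mm or tipped more than 0.2 rad ((distance of case_left from where it was at the start of the episode above 0.012 m or angle between case_left's own z axis and vertical above 0.2 rad) or (distance of case_right from where it was at the start of the episode above 0.012 m or angle between case_right's own z axis and vertical above 0.2 rad)).
It fails at once if a neighbour was pressed with more than 8 N by the case or the robot (contact force between any of case_left, case_right and case above 8 N or contact force between any of case_left, case_right and the fingers above 8 N or contact force between any of case_left, case_right and the arm above 8 N).
It fails at once if the rack or its keeper was pressed with more than 25 N by the case or the robot (contact force between rack and case above 25 N or contact force between rack and the fingers above 25 N or contact force between rack and the arm above 25 N).
It fails at once if the empty case or the cutter was moved more than 20 mm (distance of any of empty_case, cutter from where it was at the start of the episode above 0.02 m).
It also fails if it takes over 56 s, if anything falls off the work surface, if the arm or the gripper's body presses on something with over 40 N, if the wrist force passes 120 N, or if a joint passes its speed limit or range.

## Robot

A 6-joint arm with a two-finger parallel gripper is mounted at the origin on the work surface. World frame = base frame: x ahead of the robot, y to its left, z up, the work surface at z = 0. Lengths are in m, angles in rad, forces in N, time in s.
With the tool pointing down it reaches from about 0.35 to 0.775 m from the base axis. Payload 5.5 kg.
Tool frame: the origin (TCP) lies between the finger pads; the fingertips stand 14 mm ahead of it and the grasp point (between the pads) lies 5 mm behind it; z points along the fingers, y is the line along which they close (so a half turn about z gives the same grasp; the last joint's range is limited). The gripper opens to 85 mm and grips with 20 to 120 N. Pads are 22 mm wide; open, the fingers measure 114 mm over their backs; the gripper's body (76 mm by 85 mm) begins 54 mm behind the grasp point. The pads swing forward as they close: fully open they stand 13 mm farther back than shut.
Start: joints at [1.065, 0.313, 0.046, 1.304, 0, 1.431], TCP at [0.206, 0.537, 0.22] pointing down, gripper open.
Joint ranges: [-2.76, 2.76], [-0.86, 1.69], [-1.03, 1.26], [-2.2, 2.34], [-1.47, 1.5], [-3.14, 3.14]. Speed limits (rad/s): [2.57, 2.57, 3.14, 3.14, 3.14, 3.14].

## Interface

Orientations are given as a rotation vector (axis times angle).
In Python, from workcell import observe, camera, camera_params, close_job gives the robot as it stands.
- The arm moves only by the tool carry_out, never from a script. Its argument "commands" is a list of rows, each an object of numbers: "dx", "dy", "dz": the shift along the tool's x, y, z in units of 40 mm (1.0 is 40 mm); "turn": the turn about the tool's z in units of 90 degrees (1.0 is 90 degrees); "gripper": the opening, from -1 (shut) to 1 (fully open). A call has 1 to 20 rows; each row shifts and turns the commanded pose from where the row before left it, along the tool's axes as they then stand; what a row does not reach is not made up. A row lasts 1/10 s, in which the tool goes at most 50 mm and 8.59 degrees, less where a joint would pass 70% of its speed; a pose out of reach is approached as far as the arm can. A call with a number of a shift or a turn outside -1 to 1 is refused whole. A call with a gripper value outside its range is refused whole. The fingers move at their own pace and stop on an object; the grip force is fixed at half the most. Time passes only in rows, so rows that do not move let the fingers close. It gives the time, the measured TCP pose, the force, the opening and the grip force at its end, in the units of the state.
- observe(): the state, without advancing time (a new reading comes with each control period).
- camera(name): name is "side" or "top" or "wrist"; returns (picture, depth): 480x640x3 uint8, red, green, blue; 480x640 float32, m along the optical axis (not along the pixel's ray), 0 where there is no reading.
- camera_params(name): a dict with "fov_y" (degrees; the focal length in pixels is half the picture's height over the tangent of half this angle, whatever the lens; pixels are square), "cx", "cy" (the principal point, pixels), "R" (3x3) and "t" (3): a world point X has camera coordinates R X + t. Camera axes: x right, y down, z forward; pixel columns grow to the right and rows downward; lengths in m; the calibration is good to about 2 mm. A picture is of the moment at which its call begins: read the wrist's pose just before it. camera_params takes no time and is no camera call; for the wrist camera it gives the pose at the moment of the call.
- close_job(): hands the job in; it is judged then, once.
The state is a dict: "t": time; "joint_positions": joint angles; "dq": joint speeds; "joint_torque": joint torques, N m; "position": TCP position; "tcp_rot": TCP orientation; "ft_force": force on the tool from outside, world axes, zero at the start; "torque": the same for the moment, N m; "gripper_width": finger opening in m; "grip_force": force on a finger pad.
Only numpy, scipy, OpenCV 4.12 (cv2) and the standard library are available. Lean on these libraries where they do the work, as an engineer would, in place of code of your own. Each camera call takes 0.05 s, during which the arm holds its last target. There are 200 camera calls.

## Working session

There is one attempt and no reset: what is moved stays moved. The work goes in short steps, Python scripts to look and compute and a tool call to move; the robot and the scene stay as the last step left them, time stands still between calls to the robot, and variables do not carry over. Pictures are saved under pics/ and viewed, at most 10 in all, crops included, and the job is handed in when it is done.

Besides the shell and the picture viewer there is one more tool, called after "Request:" as a command line: name --argument value ..., lists and objects as JSON in quotes. carry_out: Moves the arm, as the interface text tells. Its arguments: {"type":"object","properties":{"commands":{"type":"array","items":{"type":"object","properties":{"dx":{"type":"number"},"dy":{"type":"number"},"dz":{"type":"number"},"turn":{"type":"number"},"gripper":{"type":"number"}}}}},"required":["commands"]}

```bash
mkdir -p pics; cat > h.py <<'E'
import numpy as np, cv2
from workcell import observe, camera, camera_params, close_job
def grab(n):
    p=camera_params(n); im,d=camera(n)
    f=240/np.tan(np.radians(p['fov_y'])/2)
    v,u=np.mgrid[0:480,0:640]
    c=np.stack([(u-p['cx'])/f*d,(v-p['cy'])/f*d,d],-1)
    W=(c-np.array(p['t']))@np.array(p['R'])
    W[d==0]=np.nan
    return im,d,W,p
def save(n,im): cv2.imwrite('pics/'+n+'.png',cv2.cvtColor(im,cv2.COLOR_RGB2BGR))
E
python3 - <<'E'
from h import *
o=observe();print({k:np.round(v,3) for k,v in o.items()})
A=[]
for n in('top','side'):
    im,d,W,p=grab(n);A.append(im);np.savez(n+'.npz',im=im,W=W,d=d);print(n,p['fov_y'],np.round(-np.array(p['R']).T@p['t'],3),np.round(p['R'],2).tolist())
for n,a in zip('ts',A): save(n+'0',a)
E
```

```text
{'t': np.float64(0.0), 'joint_positions': array([1.065, 0.314, 0.045, 1.304, 0.   , 1.431]), 'dq': array([-0.002,  0.   ,  0.002,  0.003,  0.002, -0.001]), 'joint_torque': array([-2.0000e-03, -4.8064e+01,  2.9853e+01,  2.0000e-02, -0.0000e+00,
       -0.0000e+00]), 'position': array([0.205, 0.536, 0.219]), 'tcp_rot': array([-5.710e-01, -3.089e+00,  3.000e-03]), 'ft_force': array([-0.62 , -0.648,  0.273]), 'torque': array([-0.033,  0.018,  0.007]), 'grip_force': np.float64(0.0), 'gripper_width': np.float64(0.086)}
top 56.00659259817886 [0.527 0.041 0.997] [[0.01, -1.0, -0.01], [-0.99, -0.01, -0.12], [0.12, 0.01, -0.99]]
side 51.68114040571311 [ 0.406 -0.898  0.72 ] [[0.97, -0.23, 0.01], [-0.11, -0.52, -0.85], [0.2, 0.82, -0.53]]
```

View pics/t0.png

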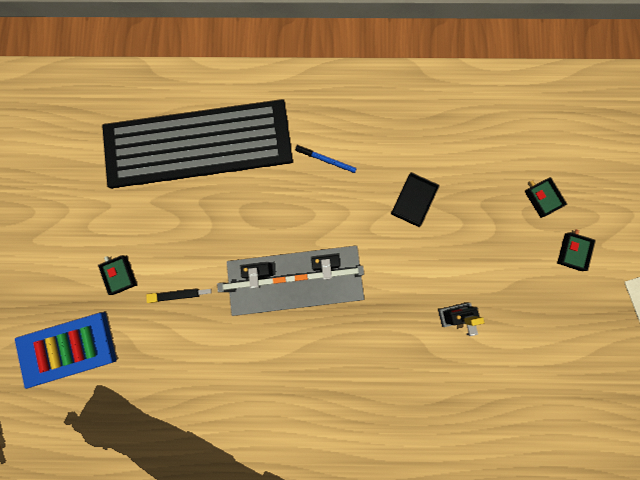

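View pics/s0.png

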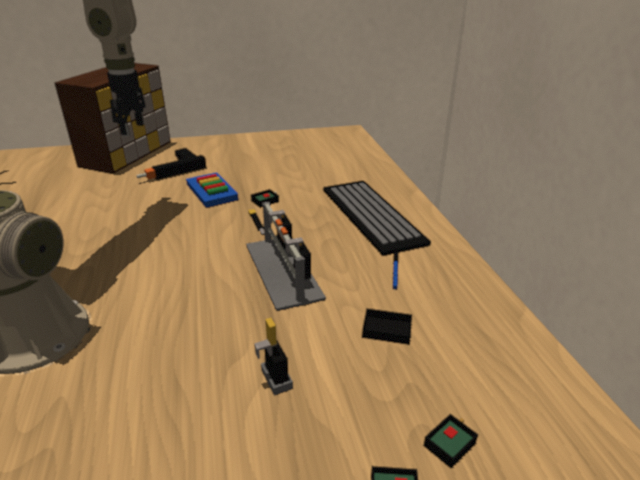

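The top view shows the rack at about (295,280) with its orange keeper lands at (279,280) and (301,278). The case is in its dock at (460,317), with the tab at (478,321) and the hook tip at (472,331). The cutter (180,295) and the empty case (415,200) are clear of the path.

```bash
python3 - <<'E'
from h import *
T=np.load('top.npz');im,W=T['im'],T['W'];hsv=cv2.cvtColor(im,cv2.COLOR_RGB2HSV)
H,S,V=[hsv[...,i].astype(int) for i in range(3)]
def box(m,x0,x1,y0,y1):
    r=np.zeros_like(m);r[y0:y1,x0:x1]=m[y0:y1,x0:x1];return r
def rep(n,m):
    P=W[m];P=P[np.isfinite(P[:,2])];q=cv2.minAreaRect((P[:,:2]*1000).astype(np.float32))
    print(n,len(P),np.round(np.median(P,0),4),'rect',np.round(q[0],1),np.round(q[1],1),round(q[2],1),'z',np.round(np.percentile(P[:,2],[5,95]),3))
    return P
z=W[...,2]
rep('desk',box(z>-1,300,400,350,450))
P=rep('railtop',box((z>.117)&(z<.13)&(S<60),215,370,240,320))
rep('base',box((z>.004)&(z<.018)&(S<40),215,370,240,320))
org=(H>3)&(H<16)&(S>170)&(V>150)
rep('orgL',box(org&(z>.1),265,290,265,295)); rep('orgR',box(org&(z>.1),291,315,265,295))
rep('tab',box((H>20)&(H<32)&(S>150)&(z>.08)&(z<.17),465,490,305,330))
rep('web',box((S<60)&(z>.08)&(z<.115),440,490,295,340))
rep('dock',box((S<60)&(z>.012)&(z<.03),430,490,295,340))
rep('boxtop',box((z>.06)&(z<.085),430,490,295,340))
c=im[235:345,210:500];save('crop1',cv2.resize(c,(790,300),interpolation=cv2.INTER_CUBIC))
E
```

```text
desk 9966 [ 3.e-01 -8.e-03  1.e-04] rect [300.8  -9.6] [204.9 213.8] 0.7 z [-0.003  0.003]
railtop 781 [0.555  0.1126 0.1254] rect [561.4 113.5] [ 38.  281.7] 7.6 z [0.122 0.13 ]
base 5318 [0.5367 0.1109 0.0099] rect [551.5 112.6] [118.4 288.1] 7.4 z [0.007 0.013]
orgL 62 [0.5483 0.133  0.132 ] rect [549.2 133. ] [ 9.5 23.5] 1.2 z [0.13  0.134]
orgR 66 [0.5544 0.0921 0.1319] rect [554.4  91.6] [ 9.7 23.3] 6.8 z [0.129 0.134]
tab 145 [ 0.4762 -0.2338  0.1436] rect [ 475.9 -237.8] [12.7 24.5] 12.9 z [0.108 0.148]
web 93 [ 0.4563 -0.2403  0.1006] rect [ 465.4 -240.3] [38.  15.5] 10.3 z [0.096 0.103]
dock 161 [ 0.4926 -0.2142  0.0194] rect [ 481.9 -235.8] [37.6 66.7] 12.9 z [0.014 0.026]
boxtop 306 [ 0.4852 -0.2297  0.0755] rect [ 471.3 -238.8] [48.4 55.8] 13.0 z [0.065 0.079]
```

View pics/crop1.png

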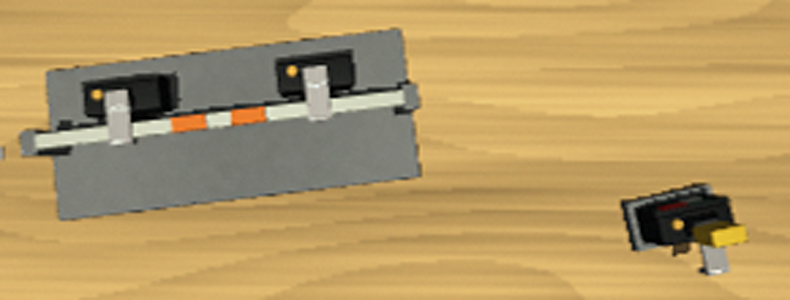

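```bash
cat >> h.py <<'E'
from scipy.spatial.transform import Rotation as Ro
def go(goal=None,yaw=None):
    """remaining turn (units) and shift (units of 40mm, tool axes after the turn)"""
    o=observe(); R=Ro.from_rotvec(o['tcp_rot']); y=R.as_matrix()[:,1]; a=np.degrees(np.arctan2(y[1],y[0]))
    t=0
    if yaw is not None: t=-(yaw-a)
    M=(R*Ro.from_euler('z',t,degrees=True)).as_matrix()
    print('t',round(float(o['t']),2),'pos',np.round(o['position'],4),'yaw',round(a,2),'tilt',np.round(R.as_matrix()[:,2],3),'F',np.round(o['ft_force'],2),'w',round(float(o['gripper_width']),4),'turn',round(t/90,4))
    if goal is not None: print('shift',np.round(M.T@(np.array(goal)-o['position'])/.04,3))
E
python3 -c "
from h import *
go((.5,.11,.26),12.9)"
```

```text
t 0.1 pos [0.2055 0.5365 0.2193] yaw 69.04 tilt [-0.001 -0.001 -1.   ] F [-0.2   0.58  0.09] w 0.0852 turn 0.6238
shift [-12.04    4.796  -1.008]
```

Request:
carry_out --commands '[{"turn": 0.09,"dz": -0.15},{"turn": 0.09,"dz": -0.15},{"turn": 0.09,"dz": -0.15},{"turn": 0.09,"dz": -0.15},{"turn": 0.09,"dz": -0.15},{"turn": 0.09,"dz": -0.15},{"turn": 0.083,"dz": -0.15}]'

```text
validation failed for argument at $.co...
```

```bash
python3 -c "
from h import *
go((.5,.11,.26),12.9)"
```

```text
t 0.1 pos [0.2055 0.5365 0.2193] yaw 69.04 tilt [-0.001 -0.001 -1.   ] F [-0.2   0.58  0.09] w 0.0852 turn 0.6238
shift [-12.04    4.796  -1.008]
```

Request:
carry_out --commands '[{"dx": 0,"dy": 0,"dz": -0.15,"turn": 0.09,"gripper": 1},{"dx": 0,"dy": 0,"dz": -0.15,"turn": 0.09,"gripper": 1},{"dx": 0,"dy": 0,"dz": -0.15,"turn": 0.09,"gripper": 1},{"dx": 0,"dy": 0,"dz": -0.15,"turn": 0.09,"gripper": 1},{"dx": 0,"dy": 0,"dz": -0.15,"turn": 0.09,"gripper": 1},{"dx": 0,"dy": 0,"dz": -0.15,"turn": 0.09,"gripper": 1},{"dx": 0,"dy": 0,"dz": -0.1,"turn": 0.084,"gripper": 1}]'

```text
t: 0.8
position: [0.2056, 0.5369, 0.26]
tcp_rot: [1.965, 2.451, -0.001]
ft_force: [-0.3, 0.6, 0.1]
gripper_width: 0.0855
grip_force: 0.0
```

Request:
carry_out --commands '[{"dx": -1,"dy": 0.4,"dz": 0,"turn": 0,"gripper": 1},{"dx": -1,"dy": 0.4,"dz": 0,"turn": 0,"gripper": 1},{"dx": -1,"dy": 0.4,"dz": 0,"turn": 0,"gripper": 1},{"dx": -1,"dy": 0.4,"dz": 0,"turn": 0,"gripper": 1},{"dx": -1,"dy": 0.4,"dz": 0,"turn": 0,"gripper": 1},{"dx": -1,"dy": 0.4,"dz": 0,"turn": 0,"gripper": 1},{"dx": -1,"dy": 0.4,"dz": 0,"turn": 0,"gripper": 1},{"dx": -1,"dy": 0.4,"dz": 0,"turn": 0,"gripper": 1},{"dx": -1,"dy": 0.4,"dz": 0,"turn": 0,"gripper": 1},{"dx": -1,"dy": 0.4,"dz": 0,"turn": 0,"gripper": 1},{"dx": -1,"dy": 0.4,"dz": 0,"turn": 0,"gripper": 1},{"dx": -1,"dy": 0.4,"dz": 0,"turn": 0,"gripper": 1},{"dx": 0,"dy": 0,"dz": 0,"turn": 0,"gripper": 1},{"dx": 0,"dy": 0,"dz": 0,"turn": 0,"gripper": 1}]'

```text
t: 2.2
position: [0.4998, 0.111, 0.2594]
tcp_rot: [-1.96, -2.453, 0.001]
ft_force: [-0.5, -0.2, -0.9]
gripper_width: 0.0856
grip_force: 0.0
```

```bash
python3 - <<'E'
from h import *
go((.476,-.2375,.22),12.9)
im,d,W,p=grab('wrist');np.savez('w1.npz',im=im,W=W);save('w1',im);print(np.round(-np.array(p['R']).T@p['t'],3),np.round(p['R'],2).tolist())
E
```

```text
t 2.2 pos [0.4998 0.111  0.2594] yaw 12.74 tilt [-0.002  0.    -1.   ] F [-0.51 -0.18 -0.87] w 0.0856 turn -0.0018
shift [-8.36  -2.525  0.983]
[0.483 0.19  0.414] [[0.98, 0.22, -0.0], [0.21, -0.93, 0.31], [0.07, -0.31, -0.95]]
```

View pics/w1.png

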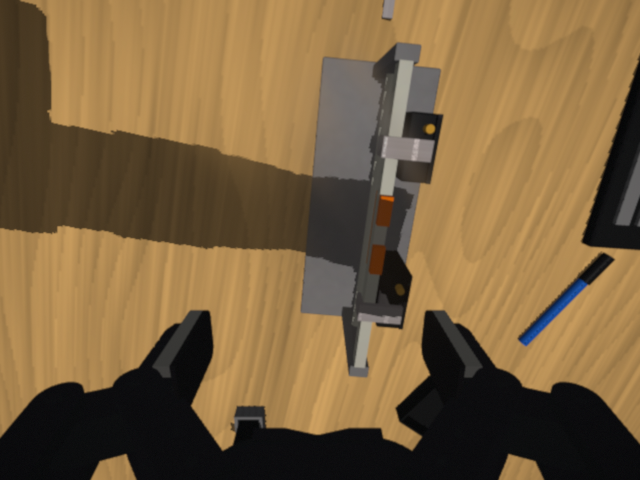

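The wrist view shows the whole rail from (405,50) to (358,370), with the keeper lands at (385,210) and (377,259). I'll measure the rail ends, lands, neighbours' webs and yaw from this picture.

```bash
cat > m.py <<'E'
from h import *
def rack(im,W):
    hsv=cv2.cvtColor(im,cv2.COLOR_RGB2HSV);H,S,V=[hsv[...,i].astype(int) for i in range(3)];z=W[...,2]
    near=(abs(W[...,0]-.5515)<.08)&(abs(W[...,1]-.1125)<.17)
    def rep(n,m):
        P=W[m&near]
        if len(P)<15: print(n,len(P));return
        q=cv2.minAreaRect((P[:,:2]*1000).astype(np.float32));print(n,len(P),'med',np.round(np.median(P,0)*1000,1),'rect',np.round(q[0],1),np.round(q[1],1),round(q[2],2))
        return P
    org=(H<18)&(S>140)&(V>70)&(z>.1)
    l,n=cv2.connectedComponentsWithStats((org&near).astype(np.uint8))[1:3]
    for i in range(1,len(n)):
        if n[i,4]>60: rep('land%s'%n[i,:4].tolist(),(l==i)&(z>.129)&(z<.136))
    P=rep('rail',(z>.121)&(z<.1275)&(S<70))
    rep('base',(z>.006)&(z<.014)&(S<40))
    for s in(1,-1): rep('web%+d'%s,(z>.1285)&(z<.1335)&(S<60)&(s*(W[...,1]-.1125)>.045)&(abs(W[...,1]-.1125)<.1))
E
python3 - <<'E'
from m import *
T=np.load('w1.npz');rack(T['im'],T['W'])
T=np.load('top.npz');rack(T['im'],T['W'])
E
```

```text
land[376, 196, 18, 31] 407 med [549.2 135.  132.8] rect [549.6 134.3] [10.4 24.2] 7.66
land[369, 245, 16, 30] 360 med [554.6  93.5 132.6] rect [554.9  93.1] [10.3 24.5] 8.17
rail 3548 med [544.9 164.4 125.8] rect [561.9 114.6] [ 38.1 282.7] 7.41
base 16705 med [530.3 135.3  10.8] rect [552.7 113.6] [118.  287.8] 7.42
web+1 1111 med [552.7 184.2 130.9] rect [553.  184.1] [38.4 16. ] 7.47
web-1 760 med [570.8  44.7 130.6] rect [571.1  44.1] [38.5 17.6] 6.26
land[295, 274, 13, 7] 63 med [554.4  93.  131.9] rect [554.5  91.6] [ 9.8 23.3] 7.31
land[273, 277, 13, 7] 63 med [548.3 133.1 132. ] rect [549.  133.3] [ 9.7 22.9] 10.35
rail 590 med [552.6 113.7 124.9] rect [560.8 113.3] [ 37.2 282.1] 7.87
base 5190 med [536.6 111.3   9.9] rect [551.5 112.5] [118.4 287.9] 7.41
web+1 129 med [551.6 182.7 130.4] rect [552.6 187.6] [36.3 29.5] 0.42
web-1 123 med [572.1  43.4 130. ] rect [571.2  43.5] [36.5 19.2] 0.33
```

Request:
carry_out --commands '[{"dx": -1,"dy": -0.3,"dz": 0,"turn": 0,"gripper": 1},{"dx": -1,"dy": -0.3,"dz": 0,"turn": 0,"gripper": 1},{"dx": -1,"dy": -0.3,"dz": 0,"turn": 0,"gripper": 1},{"dx": -1,"dy": -0.3,"dz": 0,"turn": 0,"gripper": 1},{"dx": -1,"dy": -0.3,"dz": 0,"turn": 0,"gripper": 1},{"dx": -1,"dy": -0.3,"dz": 0,"turn": 0,"gripper": 1},{"dx": -1,"dy": -0.35,"dz": 0,"turn": 0,"gripper": 1},{"dx": -1,"dy": -0.375,"dz": 0,"turn": 0,"gripper": 1},{"dx": -0.36,"dy": 0,"dz": 0,"turn": 0,"gripper": 1},{"dx": 0,"dy": 0,"dz": 0,"turn": 0,"gripper": 1},{"dx": 0,"dy": 0,"dz": 0,"turn": 0,"gripper": 1}]'

```text
t: 3.35
position: [0.4761, -0.235, 0.26]
tcp_rot: [-1.956, -2.457, -0.001]
ft_force: [-0.4, 0.6, -0.0]
gripper_width: 0.0855
grip_force: 0.0
```

```bash
python3 - <<'E'
from h import *
go((.476,-.2375,.127),12.9)
im,d,W,p=grab('wrist');np.savez('w2.npz',im=im,W=W);save('w2',im)
hsv=cv2.cvtColor(im,cv2.COLOR_RGB2HSV);H,S,V=[hsv[...,i].astype(int) for i in range(3)];z=W[...,2]
near=np.hypot(W[...,0]-.48,W[...,1]+.236)<.06
for n,m in dict(tab=(H>18)&(H<34)&(S>130)&(z>.138)&(z<.155),web=(S<60)&(z>.092)&(z<.108),box=(z>.066)&(z<.084),dock=(S<60)&(z>.014)&(z<.026)).items():
    P=W[m&near]
    if len(P)>15:
        q=cv2.minAreaRect((P[:,:2]*1000).astype(np.float32));print(n,len(P),np.round(np.median(P,0)*1000,1),np.round(q[0],1),np.round(q[1],1),round(q[2],2))
    else: print(n,len(P))
E
```

```text
t 3.35 pos [ 0.4761 -0.235   0.26  ] yaw 12.96 tilt [-0.     0.001 -1.   ] F [-0.42  0.59 -0.01] w 0.0855 turn 0.0007
shift [-0.065 -0.016  3.324]
tab 478 [ 476.  -236.   146.6] [ 476. -237.] [11.7 24.3] 12.99
web 147 [ 465.3 -238.3  101.9] [ 463.7 -239.7] [11.4 16.3] 11.85
box 1050 [ 485.1 -225.5   76.6] [ 470.7 -237.9] [48.7 56.5] 12.18
dock 79 [ 466.1 -236.    20.8] [ 483.6 -240. ] [35.6 57.1] 12.52
```

View pics/w2.png

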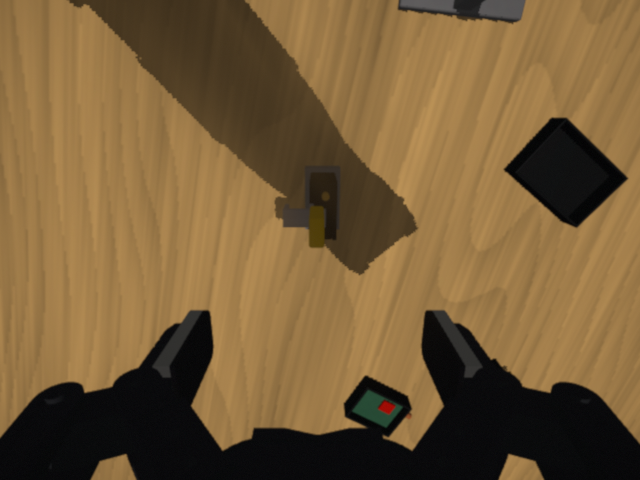

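The tab is at (317,228) in the picture, which gives world (0.476, -0.237) at z 0.147. That matches the dock estimate, so I'll descend and pinch.

Request:
carry_out --commands '[{"dx": -0.05,"dy": -0.01,"dz": 0.8,"turn": 0,"gripper": 1},{"dx": 0,"dy": 0,"dz": 0.8,"turn": 0,"gripper": 1},{"dx": 0,"dy": 0,"dz": 0.7,"turn": 0,"gripper": 1},{"dx": 0,"dy": 0,"dz": 0.5,"turn": 0,"gripper": 1},{"dx": 0,"dy": 0,"dz": 0.3,"turn": 0,"gripper": 1},{"dx": 0,"dy": 0,"dz": 0.2,"turn": 0,"gripper": 1},{"dx": 0,"dy": 0,"dz": 0,"turn": 0,"gripper": 1},{"dx": 0,"dy": 0,"dz": 0,"turn": 0,"gripper": -1},{"dx": 0,"dy": 0,"dz": 0,"turn": 0,"gripper": -1},{"dx": 0,"dy": 0,"dz": 0,"turn": 0,"gripper": -1},{"dx": 0,"dy": 0,"dz": 0,"turn": 0,"gripper": -1},{"dx": 0,"dy": 0,"dz": 0,"turn": 0,"gripper": -1},{"dx": 0,"dy": 0,"dz": 0,"turn": 0,"gripper": -1},{"dx": 0,"dy": 0,"dz": 0,"turn": 0,"gripper": -1},{"dx": 0,"dy": 0,"dz": 0,"turn": 0,"gripper": -1}]'

```text
t: 4.9
position: [0.4764, -0.239, 0.1286]
tcp_rot: [1.958, 2.456, 0.0]
ft_force: [-1.1, -1.1, 4.4]
gripper_width: 0.0096
grip_force: 60.6
```

```bash
python3 -c "
from h import *
go((.476,-.2375,.127),12.9);print(observe()['grip_force'])"
```

```text
t 4.9 pos [ 0.4764 -0.239   0.1286] yaw 12.87 tilt [ 0.001 -0.001 -1.   ] F [-1.14 -1.11  4.43] w 0.0096 turn -0.0003
shift [ 0.039 -0.001  0.04 ]
60.624024868011475
```

Request:
carry_out --commands '[{"dx": 0,"dy": 0,"dz": -0.1,"turn": 0,"gripper": -1},{"dx": 0,"dy": 0,"dz": -0.15,"turn": 0,"gripper": -1},{"dx": 0,"dy": 0,"dz": -0.2,"turn": 0,"gripper": -1},{"dx": 0,"dy": 0,"dz": -0.25,"turn": 0,"gripper": -1},{"dx": 0,"dy": 0,"dz": -0.35,"turn": 0,"gripper": -1},{"dx": 0,"dy": 0,"dz": -0.45,"turn": 0,"gripper": -1},{"dx": 0,"dy": 0,"dz": -0.5,"turn": 0,"gripper": -1},{"dx": 0,"dy": 0,"dz": -0.5,"turn": 0,"gripper": -1},{"dx": 0,"dy": 0,"dz": -0.5,"turn": 0,"gripper": -1},{"dx": 0,"dy": 0,"dz": -0.4,"turn": 0,"gripper": -1},{"dx": 0,"dy": 0,"dz": -0.3,"turn": 0,"gripper": -1},{"dx": 0,"dy": 0,"dz": -0.2,"turn": 0,"gripper": -1},{"dx": 0,"dy": 0,"dz": -0.1,"turn": 0,"gripper": -1},{"dx": 0,"dy": 0,"dz": 0,"turn": 0.03,"gripper": -1},{"dx": 0,"dy": 0,"dz": 0,"turn": 0.03,"gripper": -1},{"dx": 0,"dy": 0,"dz": 0,"turn": 0,"gripper": -1},{"dx": 0,"dy": 0,"dz": 0,"turn": 0,"gripper": -1}]'

```text
t: 6.6
position: [0.4758, -0.2385, 0.2876]
tcp_rot: [-2.07, -2.362, 0.0]
ft_force: [-0.6, 0.3, -2.2]
gripper_width: 0.0096
grip_force: 59.8
```

```bash
python3 - <<'E'
from h import *
go((.5515+.0185*.991,.113+.0185*.13,.29),7.45);print(observe()['grip_force'])
im,d,W,p=grab('side');save('s1',im[180:420,160:480])
im,d,W,p=grab('wrist')
hsv=cv2.cvtColor(im,cv2.COLOR_RGB2HSV);H,S,V=[hsv[...,i].astype(int) for i in range(3)];z=W[...,2];save('w3',im)
np.savez('w3.npz',im=im,W=W)
E
```

```text
t 6.6 pos [ 0.4758 -0.2385  0.2876] yaw 7.54 tilt [-0.001  0.001 -1.   ] F [-0.58  0.32 -2.23] w 0.0096 turn 0.001
shift [ 8.469  3.478 -0.057]
59.75484609603882
```

View pics/w3.png

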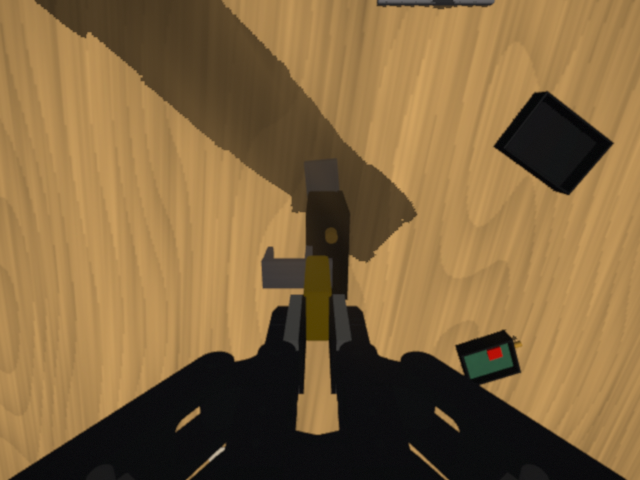

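The case is held squarely and clear of the dock. The hook web is visible at (285,272) with the tip to the left, and the tab is at (318,290). I'll measure the hook relative to the TCP.

```bash
python3 - <<'E'
from h import *
T=np.load('w3.npz');im,W=T['im'],T['W'];o=observe()
R=Ro.from_rotvec(o['tcp_rot']).as_matrix();L=(W-o['position'])@R*1000  # tool coords
hsv=cv2.cvtColor(im,cv2.COLOR_RGB2HSV);S=hsv[...,1].astype(int);H=hsv[...,0].astype(int)
m=np.zeros(S.shape,bool);m[240:295,255:300]=1
q=L[m&(S<70)&(W[...,2]>.2)]
print(len(q),np.round(np.percentile(q[:,2],[5,25,50,75,95]),1))
top=q[abs(q[:,2]-np.median(q[:,2]))<3]
r=cv2.minAreaRect(top[:,:2].astype(np.float32));print('web tool xy',np.round(r[0],1),np.round(r[1],1),r[2],'xrange',np.round(np.percentile(top[:,0],[1,99]),1),'y',np.round(np.percentile(top[:,1],[1,99]),1),'z',np.median(top[:,2]))
for v in (268,275,282): 
  c=L[v,262:306]; print(v,np.round(c[::6],1).tolist())
m=np.zeros(S.shape,bool);m[195:300,300:355]=1
b=L[m&(L[...,2]>35)&(L[...,2]<60)];r=cv2.minAreaRect(b[:,:2].astype(np.float32));print('box',len(b),np.round(r[0],1),np.round(r[1],1),r[2],np.median(b[:,2]))
m=np.zeros(S.shape,bool);m[250:300,300:335]=1
b=L[m&(H>18)&(H<34)&(S>130)];print('tab',len(b),np.round(np.percentile(b,[2,50,98],axis=0),1).tolist())
E
```

```text
1146 [25.9 26.5 26.9 27.4 32.2]
web tool xy [  1.6 -19. ] [16.7 20. ] 0.033483926206827164 xrange [-6.2  9.7] y [-28.8  -9.1] z 26.876922045261704
268 [[5.0, -29.0, 27.2], [5.1, -25.7, 27.0], [5.0, -22.5, 27.2], [5.3, -19.2, 26.5], [5.1, -16.1, 26.9], [5.4, -12.8, 26.2], [5.1, -9.6, 27.0], [5.3, -6.4, 26.3]]
275 [[1.2, -29.0, 26.4], [1.0, -25.9, 27.0], [1.1, -22.6, 26.7], [1.0, -19.4, 27.0], [1.1, -16.2, 26.7], [0.4, -13.0, 28.3], [1.1, -9.7, 26.6], [11.7, -5.5, 2.7]]
282 [[-3.3, -29.4, 27.2], [-3.1, -26.0, 26.8], [-2.9, -22.7, 26.4], [-3.2, -19.6, 27.1], [-2.8, -16.2, 26.3], [-3.2, -13.0, 27.2], [-2.9, -9.7, 26.5], [12.8, -5.2, -7.4]]
box 2636 [1.6 6.2] [56.6 26. ] 0.03176169469952583 51.917227008909386
tab 1141 [[nan, nan, nan], [nan, nan, nan], [nan, nan, nan]]
```

Request:
carry_out --commands '[{"dx": 0.3,"dy": 0.12,"dz": 0,"turn": 0,"gripper": -1},{"dx": 0.6,"dy": 0.25,"dz": 0,"turn": 0,"gripper": -1},{"dx": 0.8,"dy": 0.33,"dz": 0,"turn": 0,"gripper": -1},{"dx": 0.8,"dy": 0.33,"dz": 0,"turn": 0,"gripper": -1},{"dx": 0.8,"dy": 0.33,"dz": 0,"turn": 0,"gripper": -1},{"dx": 0.8,"dy": 0.33,"dz": 0,"turn": 0,"gripper": -1},{"dx": 0.8,"dy": 0.33,"dz": 0,"turn": 0,"gripper": -1},{"dx": 0.8,"dy": 0.33,"dz": 0,"turn": 0,"gripper": -1},{"dx": 0.8,"dy": 0.33,"dz": 0,"turn": 0,"gripper": -1},{"dx": 0.8,"dy": 0.33,"dz": 0,"turn": 0,"gripper": -1},{"dx": 0.6,"dy": 0.25,"dz": 0,"turn": 0,"gripper": -1},{"dx": 0.35,"dy": 0.15,"dz": 0,"turn": 0,"gripper": -1},{"dx": 0.2,"dy": 0.08,"dz": 0,"turn": 0,"gripper": -1},{"dx": 0,"dy": 0,"dz": 0,"turn": 0,"gripper": -1},{"dx": 0,"dy": 0,"dz": 0,"turn": 0,"gripper": -1}]'

```text
t: 8.2
position: [0.5702, 0.1139, 0.2881]
tcp_rot: [2.072, 2.361, -0.001]
ft_force: [-0.5, 0.1, -2.5]
gripper_width: 0.0094
grip_force: 59.8
```

```bash
python3 - <<'E'
from m import *
go((.57045,.1145,.29),7.45)
im,d,W,p=grab('wrist');save('w4',im);np.savez('w4.npz',im=im,W=W);rack(im,W)
E
```

```text
t 8.2 pos [0.5702 0.1139 0.2881] yaw 7.45 tilt [-0. -0. -1.] F [-0.45  0.11 -2.46] w 0.0094 turn -0.0
shift [ 0.013  0.008 -0.048]
land[290, 177, 13, 28] 318 med [549.8 134.8 132.9] rect [549.7 134. ] [ 9.5 23.6] 7.07
land[292, 223, 11, 27] 284 med [555.6  93.5 132.7] rect [555.6  93.1] [ 9.1 23.9] 5.99
rail 1931 med [541.5 206.8 126. ] rect [552.5 112.9] [ 17.1 282.4] 7.29
base 10107 med [525.9 163.2  10.9] rect [552.8 112.9] [117.6 286.5] 7.32
web+1 914 med [552.9 184.1 131. ] rect [552.9 184. ] [37.  14.9] 7.46
web-1 91 med [559.5  39.4 130.6] rect [559.6  39.3] [13.3  6.6] 7.95
```

View pics/w4.png

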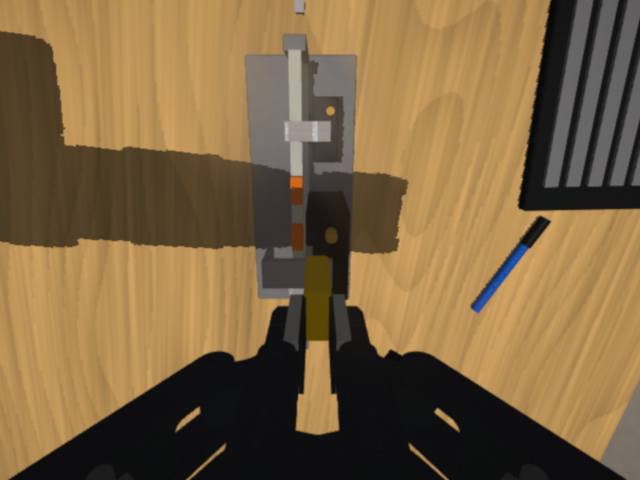

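The keeper lands show at (296,190) and (297,237), and the notch lies straight below the hook's line. I'll descend to just above the keeper.

Request:
carry_out --commands '[{"dx": 0.01,"dy": 0.01,"dz": 0.15,"turn": 0,"gripper": -1},{"dx": 0,"dy": 0,"dz": 0.3,"turn": 0,"gripper": -1},{"dx": 0,"dy": 0,"dz": 0.4,"turn": 0,"gripper": -1},{"dx": 0,"dy": 0,"dz": 0.4,"turn": 0,"gripper": -1},{"dx": 0,"dy": 0,"dz": 0.4,"turn": 0,"gripper": -1},{"dx": 0,"dy": 0,"dz": 0.3,"turn": 0,"gripper": -1},{"dx": 0,"dy": 0,"dz": 0.2,"turn": 0,"gripper": -1},{"dx": 0,"dy": 0,"dz": 0.1,"turn": 0,"gripper": -1},{"dx": 0,"dy": 0,"dz": 0.1,"turn": 0,"gripper": -1},{"dx": 0,"dy": 0,"dz": 0.1,"turn": 0,"gripper": -1},{"dx": 0,"dy": 0,"dz": 0.1,"turn": 0,"gripper": -1},{"dx": 0,"dy": 0,"dz": 0.1,"turn": 0,"gripper": -1},{"dx": 0,"dy": 0,"dz": 0.1,"turn": 0,"gripper": -1},{"dx": 0,"dy": 0,"dz": 0.1,"turn": 0,"gripper": -1},{"dx": 0,"dy": 0,"dz": 0.05,"turn": 0,"gripper": -1},{"dx": 0,"dy": 0,"dz": 0,"turn": 0,"gripper": -1}]'

```text
t: 9.85
position: [0.5705, 0.115, 0.1717]
tcp_rot: [-2.071, -2.361, 0.001]
ft_force: [0.4, 0.6, -2.6]
gripper_width: 0.0097
grip_force: 59.8
```

```bash
python3 - <<'E'
from m import *
go((.57045,.1145,.1646),7.45)
im,d,W,p=grab('wrist');save('w5',im[100:400,170:470]);np.savez('w5.npz',im=im,W=W);rack(im,W)
E
```

```text
t 9.85 pos [0.5705 0.115  0.1717] yaw 7.48 tilt [-0.001  0.    -1.   ] F [ 0.37  0.58 -2.59] w 0.0097 turn 0.0003
shift [-0.013 -0.003  0.177]
land[274, 210, 20, 43] 770 med [549.9 135.  132.9] rect [549.9 134.3] [ 9.9 24.2] 7.44
land[278, 289, 17, 17] 213 med [554.2  95.4 132.8] rect [555.2  94.5] [ 9.3 11.3] 4.54
rail 4002 med [541.3 207.9 126. ] rect [564.9 116.9] [ 48.7 264.6] 7.37
base 19125 med [520.6 163.   10.9] rect [552.8 113.5] [118.2 287.3] 7.28
web+1 2365 med [553.1 183.9 131. ] rect [553.2 183.8] [38.1 16.1] 7.33
web-1 570 med [579.9  45.7 130.7] rect [580.   45.5] [16.2 17.3] 6.65
```

View pics/w5.png

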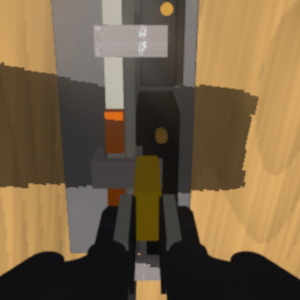

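The hook web, at (125,168) in this crop, spans the notch with a land visible on each side. I'll measure its edges against the land directly.

```bash
python3 - <<'E'
from h import *
T=np.load('w5.npz');im,W=T['im'],T['W'];o=observe()
a=np.radians(7.45);xh=np.array([np.cos(a),np.sin(a)]);yh=np.array([-np.sin(a),np.cos(a)])
P=W[...,:2]*1000-[552.6,113.5];X=P@xh;Y=P@yh;z=W[...,2]*1000
hsv=cv2.cvtColor(im,cv2.COLOR_RGB2HSV);S=hsv[...,1].astype(int);H=hsv[...,0].astype(int)
m=(abs(Y)<20)&(X<8)&(X>-25)&(z>135.5)&(z<150)
print(m.sum(),'z',np.median(z[m]),'Y',np.round(np.percentile(Y[m],[1,50,99]),1),'X',np.round(np.percentile(X[m],[1,99]),1))
l=(H<18)&(S>140)&(z>129)&(z<135.5)&(abs(X)<12)
for s in(1,-1):
  q=l&(s*Y>0);print('land',s,q.sum(),np.round(np.percentile(Y[q],[1,99]),1),np.round(np.percentile(X[q],[1,99]),1))
E
```

```text
1114 z 144.81457702300048 Y [-7.1  1.9  8.9] X [-11.4   7.8]
land 1 770 [ 9.  32.9] [-4.7  4.9]
land -1 213 [-24.6 -13.7] [-4.5  4.6]
```

Request:
carry_out --commands '[{"dx": -0.02,"dy": 0,"dz": 0,"turn": 0,"gripper": -1},{"dx": 0,"dy": 0,"dz": 0.025,"turn": 0,"gripper": -1},{"dx": 0,"dy": 0,"dz": 0.025,"turn": 0,"gripper": -1},{"dx": 0,"dy": 0,"dz": 0.025,"turn": 0,"gripper": -1},{"dx": 0,"dy": 0,"dz": 0.025,"turn": 0,"gripper": -1},{"dx": 0,"dy": 0,"dz": 0.025,"turn": 0,"gripper": -1},{"dx": 0,"dy": 0,"dz": 0.0125,"turn": 0,"gripper": -1},{"dx": 0,"dy": 0,"dz": 0.0125,"turn": 0,"gripper": -1},{"dx": 0,"dy": 0,"dz": 0.0125,"turn": 0,"gripper": -1},{"dx": 0,"dy": 0,"dz": 0.0125,"turn": 0,"gripper": -1},{"dx": 0,"dy": 0,"dz": 0.0125,"turn": 0,"gripper": -1},{"dx": 0,"dy": 0,"dz": 0.0125,"turn": 0,"gripper": -1}]'

```text
t: 11.1
position: [0.5709, 0.1142, 0.1641]
tcp_rot: [-2.072, -2.362, -0.0]
ft_force: [1.2, 0.7, -2.6]
gripper_width: 0.0098
grip_force: 59.8
```

Request:
carry_out --commands '[{"dx": 0,"dy": 0,"dz": 0.0125,"turn": 0,"gripper": -1},{"dx": 0,"dy": 0,"dz": 0.0125,"turn": 0,"gripper": -1},{"dx": 0,"dy": 0,"dz": 0.0125,"turn": 0,"gripper": -1}]'

```text
t: 11.4
position: [0.5709, 0.1143, 0.1625]
tcp_rot: [-2.072, -2.362, -0.0]
ft_force: [-0.5, -0.5, -2.7]
gripper_width: 0.0094
grip_force: 59.8
```

Request:
carry_out --commands '[{"dx": 0,"dy": 0,"dz": 0.0125,"turn": 0,"gripper": -1},{"dx": 0,"dy": 0,"dz": 0.0125,"turn": 0,"gripper": -1},{"dx": 0,"dy": 0,"dz": 0.0125,"turn": 0,"gripper": -1},{"dx": 0,"dy": 0,"dz": 0.0125,"turn": 0,"gripper": -1}]'

```text
t: 11.8
position: [0.5709, 0.1143, 0.1606]
tcp_rot: [-2.072, -2.362, -0.0]
ft_force: [0.2, 0.2, -3.6]
gripper_width: 0.0093
grip_force: 59.8
```

Request:
carry_out --commands '[{"dx": 0,"dy": 0,"dz": 0.0125,"turn": 0,"gripper": -1},{"dx": 0,"dy": 0,"dz": 0.0125,"turn": 0,"gripper": -1},{"dx": 0,"dy": 0,"dz": 0.0125,"turn": 0,"gripper": -1},{"dx": 0,"dy": 0,"dz": 0.0125,"turn": 0,"gripper": -1}]'

```text
t: 12.2
position: [0.5709, 0.1143, 0.1586]
tcp_rot: [-2.072, -2.362, -0.0]
ft_force: [-0.1, 0.3, -3.4]
gripper_width: 0.0096
grip_force: 59.8
```

Request:
carry_out --commands '[{"dx": 0,"dy": 0,"dz": 0.0125,"turn": 0,"gripper": -1},{"dx": 0,"dy": 0,"dz": 0.0125,"turn": 0,"gripper": -1},{"dx": 0,"dy": 0,"dz": 0.0125,"turn": 0,"gripper": -1}]'

```text
t: 12.5
position: [0.5712, 0.1143, 0.1575]
tcp_rot: [2.071, 2.361, 0.001]
ft_force: [0.2, -0.4, 0.9]
gripper_width: 0.0097
grip_force: 60.2
```

Contact is about 4 N at TCP z 0.1575, as predicted for the hook fully home (a land would have stopped it at 0.1646). I'll release it and back off upward.

Request:
carry_out --commands '[{"dx": 0,"dy": 0,"dz": 0,"turn": 0,"gripper": -1},{"dx": 0,"dy": 0,"dz": 0,"turn": 0,"gripper": -0.6},{"dx": 0,"dy": 0,"dz": 0,"turn": 0,"gripper": -0.4},{"dx": 0,"dy": 0,"dz": 0,"turn": 0,"gripper": 0},{"dx": 0,"dy": 0,"dz": 0,"turn": 0,"gripper": 0.3},{"dx": 0,"dy": 0,"dz": 0,"turn": 0,"gripper": 0.5},{"dx": 0,"dy": 0,"dz": 0,"turn": 0,"gripper": 0.5},{"dx": 0,"dy": 0,"dz": 0,"turn": 0,"gripper": 0.5},{"dx": 0,"dy": 0,"dz": -0.1,"turn": 0,"gripper": 0.5},{"dx": 0,"dy": 0,"dz": -0.2,"turn": 0,"gripper": 0.5},{"dx": 0,"dy": 0,"dz": -0.4,"turn": 0,"gripper": 0.5},{"dx": 0,"dy": 0,"dz": -0.6,"turn": 0,"gripper": 0.5},{"dx": 0,"dy": 0,"dz": -0.6,"turn": 0,"gripper": 0.5},{"dx": 0,"dy": 0,"dz": -0.6,"turn": 0,"gripper": 0.5},{"dx": 0,"dy": 0,"dz": -0.4,"turn": 0,"gripper": 0.5},{"dx": 0,"dy": 0,"dz": -0.2,"turn": 0,"gripper": 0.5},{"dx": 0,"dy": 0,"dz": 0,"turn": 0,"gripper": 0.5},{"dx": 0,"dy": 0,"dz": 0,"turn": 0,"gripper": 0.5}]'

```text
t: 14.3
position: [0.5707, 0.1143, 0.2805]
tcp_rot: [-2.071, -2.361, 0.001]
ft_force: [-0.6, -0.7, -0.8]
gripper_width: 0.0638
grip_force: 0.0
```

```bash
python3 - <<'E'
from m import *
go()
im,d,W,p=grab('wrist');rack(im,W)
a=np.radians(7.45);xh=np.array([np.cos(a),np.sin(a)]);yh=np.array([-np.sin(a),np.cos(a)])
P=W[...,:2]*1000-[552.6,113.5];X=P@xh;Y=P@yh;z=W[...,2]*1000
m=(abs(Y)<14)&(X<3)&(X>-18)&(z>127.5)&(z<150)
hsv=cv2.cvtColor(im,cv2.COLOR_RGB2HSV);m&=hsv[...,1]<90
print(m.sum(),'z',np.round(np.percentile(z[m],[5,50,95]),1),'Y',np.round(np.percentile(Y[m],[1,50,99]),1),'X',np.round(np.percentile(X[m],[1,99]),1))
save('w6',im[100:400,170:470])
E
```

```text
t 14.3 pos [0.5707 0.1143 0.2805] yaw 7.48 tilt [-0.001  0.    -1.   ] F [-0.59 -0.66 -0.84] w 0.0638 turn 0.0
land[289, 178, 13, 29] 331 med [549.8 135.1 132.9] rect [549.6 134.6] [ 9.2 23.8] 6.52
land[290, 226, 12, 28] 312 med [555.4  93.7 132.7] rect [555.4  92.6] [ 9.7 24.8] 8.41
rail 2677 med [544.2 171.  125.9] rect [560.4 113.9] [ 37.4 283.1] 8.61
base 11653 med [526.6 149.4  10.8] rect [552.6 113. ] [117.6 287. ] 7.39
web+1 996 med [552.9 184.4 131. ] rect [552.7 184.5] [37.7 16.1] 7.47
web-1 703 med [571.2  44.5 130.7] rect [571.   44.3] [37.1 17.4] 7.62
303 z [129.6 131.1 132.2] Y [-7.9  0.2  8.3] X [-10.8   2.4]
```

View pics/w6.png

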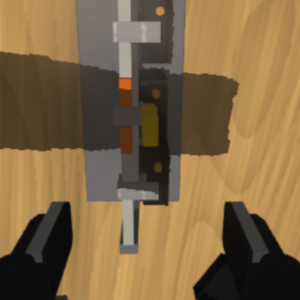

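The case hangs in the notch, with its hook at (126,116) between the lands. The web top is at z 131.1 mm, level with the neighbours' webs and below the lands. The neighbours have not moved, and the gripper is clear.

```bash
python3 -c "
from h import *
print(close_job())"
```

```text
the job is handed in; nothing more can be done
None
```

The tracker case now hangs by itself in the keeper's notch, neighbours unmoved in the last camera check and the gripper clear; the job is handed in at about 14 s, but no verdict was returned.

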